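# Tip the green fittings case out of the packed rack

## Task

Take the green case out of the tightly packed rack: hold it by the wooden fin on its top, tip its top forward, out of the rack's open front, by a good 20 degrees while its foot is still in the rack, then pull it free. Set it down, without dropping it, standing upright in the middle of the round cork mat and let go; leave the orange and the blue case standing in their places.

Things in the scene. Friction and masses are not known exactly. Their poses are not given: they have to be found in the camera images.
- case_green: The case to take: green, upright, 110 mm deep (x), 44 thick (y), 120 tall, 0.2 to 0.45 kg. On its top, centred, a pale wooden grip fin 50 mm long (x), 10 thick (y), 45 high: fin top 165 mm above the underside. Origin: centre of the underside; z up, y along the row, -x to the rack's open front (the robot's side). In a fixed plywood rack, standing on its floor 10 mm above the table.
- case_orange: Orange bystander: same shape, size, axes and heading as the green case. The three loose cases stand side by side in the rack in any order, 46 mm apart centre to centre (2 mm gaps), between two fixed cream finless boxes of the same height, 30 mm thick. Only 36 mm is free between neighbouring fins: open the fingers part way (about 30 mm) before going down.
- case_blue: Blue bystander: as the orange one. Rack: 5 mm before the cases a lip, 8 mm above the rack floor; 5 mm behind them a slatted back; its dark top rail overhangs their rear 10 mm, 20 to 32 mm above their tops. Lifted straight up, a case catches the rail; tipped about its lower front edge, top towards -x, it comes clear, and must then be raised over the lip as it is pulled towards -x.
- mat: Round cork mat, 190 mm across, 4 mm thick, fixed flat on the table to the left or right of the rack; its top is 4 mm above the table. Origin: centre of its underside; z up.
Things that resemble listed ones, but are neither listed nor needed, are in the scene too. Of the things like the mat, leave any that is purple; of the rest the larger one is meant.

How it is judged (in metres and radians):
On the way:
1. the green case is tipped by more than 12 degrees while its foot is still in the rack (its origin within 50 mm of where it began) (angle between case_green's own z axis and vertical above 0.21 rad and distance of case_green from where it was at the start of the episode below 0.05 m), for 0.05 s.
At the end, for the whole second after the job is handed in: The green case stands upright (within 6 degrees) and at rest on the cork mat, the centre of its foot within 40 mm of the mat's centre; the orange and the blue case stand upright (within 6 degrees) within 20 mm of where they began (horizontal distance between case_green and mat below 0.04 m and z of case_green in the frame of mat below 0.01 m and angle between each of case_green, case_orange, case_blue's own z axis and vertical below 0.1 rad and linear speed of case_green below 0.02 m/s and distance of each of case_orange, case_blue from where it was at the start of the episode below 0.02 m); the robot touches nothing.
It fails at once if the green case is dropped onto the mat (faster than 0.7 m/s within 30 mm of it) (horizontal distance between case_green and mat below 0.08 m and z of case_green in the frame of mat below 0.034 m and linear speed of case_green above 0.7 m/s).
It fails at once if the orange or the blue case is pulled out of its place (by more than 50 mm) (distance of any of case_orange, case_blue from where it was at the start of the episode above 0.05 m).
It also fails if it takes over 48 s, if anything falls off the work surface, if the arm or the gripper's body presses on something with over 40 N, if the wrist force passes 120 N, or if a joint passes its speed limit or range.

## Robot

A 6-joint arm with a two-finger parallel gripper is mounted at the origin on the work surface. World frame = base frame: x ahead of the robot, y to its left, z up, the work surface at z = 0. Lengths are in mm, angles in rad, forces in N, time in s.
With the tool pointing down it reaches from about 275 to 750 mm from the base axis. Payload 10.2 kg.
Tool frame: the origin (TCP) lies at the very end of the fingers, on their centre line; the grasp point (between the pads) lies 19 mm behind it; z points along the fingers, y is the direction in which the jaws open and shut (so a half turn about z gives the same grasp; the last joint's range is limited). The gripper opens to 85 mm and grips with 20 to 120 N. Pads are 22 mm wide; open, the fingers measure 114 mm over their backs; the gripper's body (76 mm by 85 mm) begins 54 mm behind the grasp point. The pads swing forward as they close: fully open they stand 13 mm farther back than shut.
Start: joints at [1.047, 0.313, 1.498, -0, 1.331, -0.223], TCP at [155.562, 501.43, 231.294] pointing down, gripper open.
Joint ranges: [-2.94, 2.94], [-0.97, 2.17], [0.19, 2.56], [-1.23, 4.37], [0.02, 3.11], [-2.88, 2.88]. Speed limits (rad/s): [2.39, 2.39, 3.01, 3.14, 3.14, 3.14].

## Interface

Orientations are given as a unit quaternion [w, x, y, z].
In Python, from rig import ctrl, eyes, order gives the robot as it stands.
- The arm moves only by the tool move_arm, never from a script. Its argument "deltas" is a list of rows, each a list of 6 numbers: the shift along the tool's x, y, z in cm, then the turn, a rotation vector about the tool's x, y, z in degrees. A call has exactly 10 rows; each row shifts and turns the commanded pose from where the row before left it, along the tool's axes as they then stand; what a row does not reach is not made up. A row lasts 1/10 s, in which the tool goes at most 50 mm and 8.59 degrees, less where a joint would pass 70% of its speed; a pose out of reach is approached as far as the arm can. A call is refused whole if a number of a shift passes 5 or a number of a turn 8.59, either way. A call with a gripper value outside its range is refused whole. "grip" is the finger opening in cm, from 0 to 8.54, set as the call begins (left out, the last holds). The fingers move at their own pace and stop on an object; "newtons" is the grip in N (left out, the last holds). Time passes only in rows, so rows that do not move let the fingers close, or fill a call up. It gives the time, the measured TCP pose, the force and the opening at its end, in the units of the state.
- ctrl.sense(): the state, without advancing time (a new reading comes with each control period).
- eyes.capture(name): name is "scene" or "top"; returns the picture (400x640x3 uint8, blue, green, red); there is no depth.
- eyes.camera_params(name): a dict with "K" (3x3 intrinsics, pixels), "k1" (the pictures are not rectified: a ray, as slopes to the right and down, at radius r is drawn at 1 + k1 r^2 times it, then the intrinsics apply), "camera_from_world" (4x4, takes a point from world to camera coordinates). Camera axes: x right, y down, z forward; pixel columns grow to the right and rows downward; lengths in mm; the calibration is good to about 2 mm. A picture is of the moment at which its call begins. camera_params takes no time and is no camera call.
- order.finish_job(): hands the job in, once; it reports no verdict.
The state is a dict: "time_s": time; "joints": joint angles; "dq": joint speeds; "tau": joint torques, N m; "eef_pos": TCP position; "ee_rot": TCP orientation; "force": force on the tool from outside, world axes, zero at the start; "wrist_torque": the same for the moment, N m; "grip_width": opening from 0.0 (shut) to 1.0 (fully open).
Only numpy, scipy, OpenCV 4.12 (cv2) and the standard library are available. Lean on these libraries where they do the work, as an engineer would, in place of code of your own. Each camera call takes 0.05 s, during which the arm holds its last target.

## Working session

There is one attempt and no reset: what is moved stays moved. The work goes in short steps, Python scripts to look and compute and a tool call to move; the robot and the scene stay as the last step left them, time stands still between calls to the robot, and variables do not carry over. Pictures are saved under pics/ and viewed, and the job is handed in when it is done.

Besides the shell and the picture viewer there is one more tool, called as name(argument=value, ...) on one line, values as JSON. move_arm: Moves the arm, as the interface text tells. Its arguments: {"type":"object","properties":{"deltas":{"type":"array"},"grip":{"type":"number"},"newtons":{"type":"number"}},"required":["deltas"]}

```bash
mkdir -p pics; ls; python3 - <<'E'
from rig import ctrl, eyes, order
import cv2,numpy as np
s=ctrl.sense(); print(s)
for n in("scene","top"):
    im=eyes.capture(n); cv2.imwrite(f"pics/{n}0.png",im)
    print(n,eyes.camera_params(n))
E
```

```text
pics
{'time_s': 0.0, 'joints': array([ 1.04659467e+00,  3.13449685e-01,  1.49845068e+00, -2.80013357e-06,
        1.33098820e+00, -2.23400933e-01]), 'dq': array([-1.46086812e-03,  3.88310698e-05, -9.97247025e-04, -1.35630747e-03,
        1.29233632e-03, -2.91979855e-04]), 'tau': array([-4.19538401e-04, -4.12272656e+01, -2.59746015e+01, -2.15596028e-04,
        4.19676522e-03, -8.76751130e-06]), 'eef_pos': array([155.42931464, 501.19306031, 230.73011707]), 'ee_rot': array([-2.35340369e-04,  1.49833626e-01,  9.88711012e-01, -6.03710310e-04]), 'force': array([ 0.81140993,  0.14527222, -0.49770644]), 'wrist_torque': array([0.02623029, 0.0204739 , 0.02425437]), 'grip_width': 1.0025837302848177}
scene {'K': array([[518.05272151,   0.        , 324.84480538],
       [  0.        , 518.05272151, 193.59757979],
       [  0.        ,   0.        ,   1.        ]]), 'k1': -0.024242190387681297, 'camera_from_world': array([[-8.62427698e-01,  5.06000597e-01,  1.34855859e-02,
         4.54088331e+02],
       [ 3.59000236e-01,  6.30227696e-01, -6.88427107e-01,
        -7.74679855e+01],
       [-3.56843517e-01, -5.88877277e-01, -7.25180155e-01,
         1.28841461e+03],
       [ 0.00000000e+00,  0.00000000e+00,  0.00000000e+00,
         1.00000000e+00]])}
top {'K': array([[414.36563086,   0.        , 322.71308549],
       [  0.        , 414.36563086, 201.91024829],
       [  0.        ,   0.        ,   1.        ]]), 'k1': -0.016464463458733865, 'camera_from_world': array([[-2.18613076e-02, -9.99387170e-01,  2.73380114e-02,
        -1.01799552e+02],
       [-9.97001916e-01,  1.97627056e-02, -7.48105305e-02,
         4.46297057e+02],
       [ 7.42244113e-02, -2.88915058e-02, -9.96822962e-01,
         7.95783524e+02],
       [ 0.00000000e+00,  0.00000000e+00,  0.00000000e+00,
         1.00000000e+00]])}
```

View pics/scene0.png

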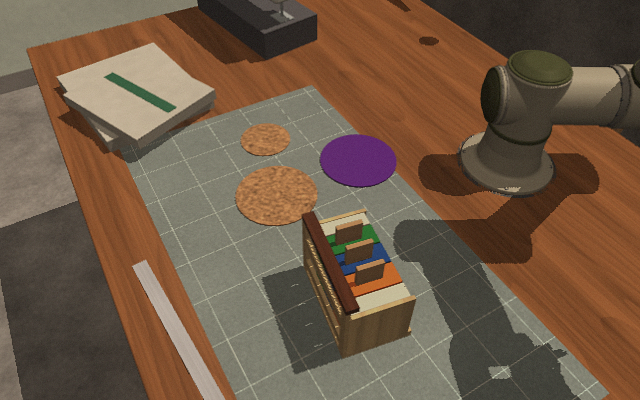

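View pics/top0.png

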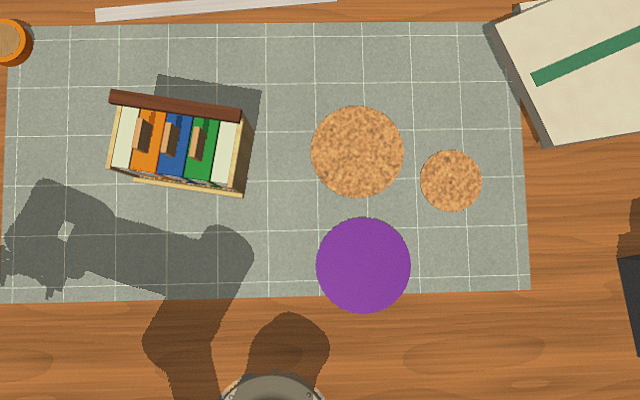

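Candidates. Green case: top view (203,145), the only green one in the rack; the green stripe on the books at (590,60) is not it. Mat: large cork (357,151), small cork (450,181) and purple (363,265), so I choose the large cork. Next is a close crop plus the measurements.

```bash
cat > h.py <<'E'
import cv2,numpy as np
from rig import ctrl,eyes
P={n:eyes.camera_params(n) for n in("scene","top")}
def ray(n,uv):
    p=P[n];K=p["K"];D=np.array([p["k1"],0,0,0,0.])
    q=cv2.undistortPoints(np.array(uv,float).reshape(-1,1,2),K,D).reshape(-1,2)
    T=p["camera_from_world"];R=T[:3,:3]
    return -R.T@T[:3,3], np.c_[q,np.ones(len(q))]@R
def plane(n,uv,z):
    o,d=ray(n,uv); return (o+d*((z-o[2])/d[:,2])[:,None])[:,:2]
def tri(a,b):
    (o1,d1),(o2,d2)=ray("top",[a]),ray("scene",[b]);A=np.c_[d1[0],-d2[0]]
    t=np.linalg.lstsq(A,o2-o1,rcond=None)[0];p,q=o1+t[0]*d1[0],o2+t[1]*d2[0]
    return (p+q)/2,np.linalg.norm(p-q)
def proj(n,X):
    p=P[n];T=p["camera_from_world"]
    return cv2.projectPoints(np.array(X,float).reshape(-1,3),cv2.Rodrigues(T[:3,:3])[0],T[:3,3],p["K"],np.array([p["k1"],0,0,0,0.]))[0].reshape(-1,2)
E
python3 - <<'E'
from h import *
t=cv2.imread("pics/top0.png");s=cv2.imread("pics/scene0.png")
cv2.imwrite("pics/crop_t.png",cv2.resize(t[80:205,95:255],None,fx=5,fy=5,interpolation=cv2.INTER_CUBIC)[:600])
cv2.imwrite("pics/crop_s.png",cv2.resize(s[200:320,295:425],None,fx=5,fy=5,interpolation=cv2.INTER_CUBIC))
h=cv2.cvtColor(t,cv2.COLOR_BGR2HSV)
m=((h[...,0]>5)&(h[...,0]<22)&(h[...,1]>70)&(h[...,2]>120)).astype(np.uint8)
m[:, :300]=0;m[:90]=0;m[215:]=0;m[:,490:]=0
m=cv2.morphologyEx(m,cv2.MORPH_CLOSE,np.ones((5,5)))
for c in cv2.findContours(m,0,1)[0]:
    if cv2.contourArea(c)>500:
        w=plane("top",c.reshape(-1,2).astype(float),4).astype(np.float32);print(cv2.minEnclosingCircle(w),cv2.fitEllipse(w))
def hue(im,a,b,box):
    h=cv2.cvtColor(im,cv2.COLOR_BGR2HSV);m=((h[...,0]>a)&(h[...,0]<b)&(h[...,1]>120)&(h[...,2]>60)).astype(np.uint8)
    k=np.zeros_like(m);x0,y0,x1,y1=box;k[y0:y1,x0:x1]=m[y0:y1,x0:x1];return k
for nm,a,b in(("green",45,85),("blue",100,125),("orange",5,16)):
    k=hue(t,a,b,(100,95,255,195));c=max(cv2.findContours(k,0,1)[0],key=cv2.contourArea)
    print(nm,cv2.contourArea(c),cv2.minAreaRect(plane("top",c.reshape(-1,2).astype(float),130).astype(np.float32)))
E
```

```text
((483.8346862792969, -371.90460205078125), 63.86134338378906) ((483.9795227050781, -371.7331237792969), (125.09127807617188, 125.99937438964844), 19.592844009399414)
((547.0977783203125, -182.74803161621094), 95.15509033203125) ((547.0089111328125, -182.7193145751953), (187.6291046142578, 187.83642578125), 69.11265563964844)
green 1539.5 ((530.8920288085938, 96.87287902832031), (44.6971549987793, 106.3047866821289), 80.21497344970703)
blue 992.5 ((538.6969604492188, 141.41786193847656), (43.78034973144531, 104.87562561035156), 80.0616226196289)
orange 1799.5 ((549.1195068359375, 152.41018676757812), (226.3743438720703, 141.1490020751953), 79.98481750488281)
```

View pics/crop_t.png

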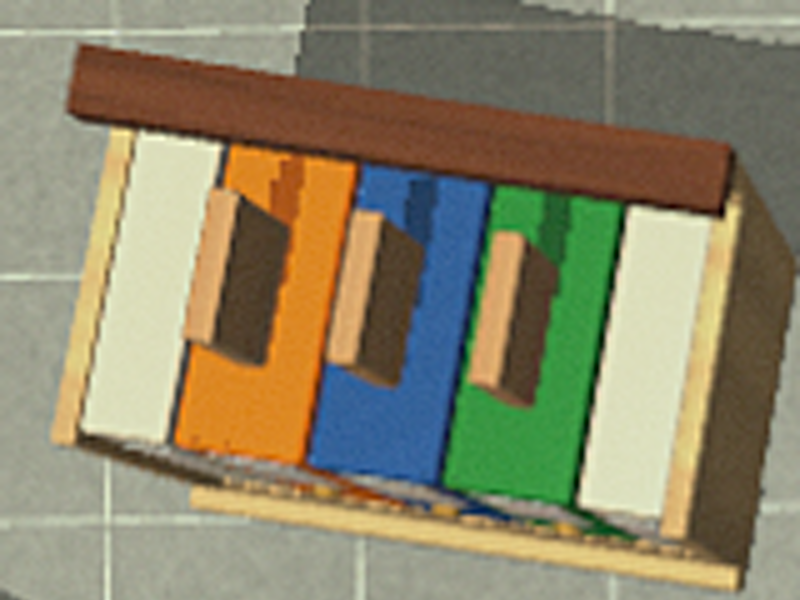

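View pics/crop_s.png

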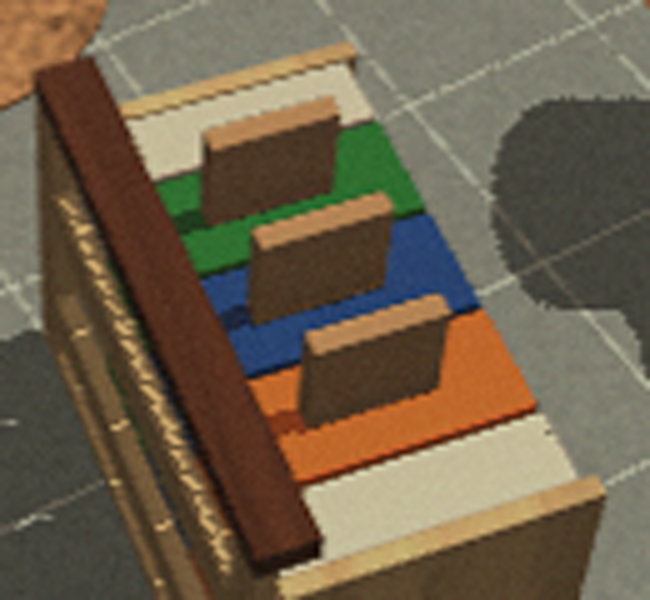

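```bash
python3 - <<'E'
from h import *
c=lambda x,y:(95+(x)/5-.4,80+(y)/5-.4)
ft=[c(497,231),c(524,236),c(500,388),c(470,382)]
w=plane("top",ft,175);print("fin",w,w.mean(0))
e=plane("top",[c(625,205),c(577,506),c(490,188),c(443,485)],130);print("edges",e)
for a,b in((0,1),(2,3)):
  d=e[a]-e[b];print(np.degrees(np.arctan2(d[1],d[0])))
d=e[1]-e[3];print("front edge",np.linalg.norm(d),np.degrees(np.arctan2(d[1],d[0])))
r=plane("top",[c(78,45),c(735,145)],162);d=r[0]-r[1];print("rail",r,np.degrees(np.arctan2(d[1],d[0])))
cs=lambda x,y:(295+x/5-.4,200+y/5-.4)
print("fs",plane("scene",[cs(203,130),cs(207,145),cs(333,97),cs(338,111)],175))
print("tri front", tri(np.mean([ft[2],ft[3]],0),cs(336,104)), tri(np.mean([ft[0],ft[1]],0),cs(205,137)))
print("base edges mat", plane("scene",[(276,194)],4))
E
```

```text
fin [[558.27074137  96.29358863]
 [556.50328457  87.7133397 ]
 [507.54503434  95.20950622]
 [509.6412273  104.68531093]] [532.99007189  95.97543637]
edges [[578.61329172  65.43461384]
 [475.27551809  81.82241332]
 [585.27960643 111.36408911]
 [483.27026867 126.8685505 ]]
-9.011198118370867
-8.642276674890578
front edge 45.750087551528736 -100.06401176812375
rail [[626.06380318 236.67678556]
 [589.15149989  22.55662517]] 80.21888338201292
fs [[558.268026    85.47082204]
 [560.59646767  92.02404677]
 [510.07351564  95.3767242 ]
 [512.11719251 101.74696626]]
tri front (array([509.71197963,  99.23461338, 174.71228219]), np.float64(2.656074609502788)) (array([558.50847757,  90.60096637, 176.2981108 ]), np.float64(3.5972372185730093))
base edges mat [[ 549.48274756 -184.23817125]]
```

Green case: fin top at about (533.5, 95.3, 175), yaw −9.8°. Triangulated heights are 174.7 and 176.3 against the expected 175. Mat: centre (547, −183), 188 mm across against the expected 190. Moving above the fin.

move_arm(deltas=[[-1.2,-0.7,0,0,0,0],[-2.4,-1.4,0,0,0,-0.7],[-2.6,-1.5,0,0,0,0],[-2.6,-1.5,0,0,0,0],[-2.6,-1.5,0,0,0,0],[-2.6,-1.5,0,0,0,0],[-2.6,-1.5,0,0,0,0],[-2.6,-1.5,0,0,0,0],[-2.6,-1.5,0,0,0,0],[-2.6,-1.5,0,0,0,0]], grip=3.0, newtons=90)

```text
time_s: 1.1
eef_pos: [349.7, 294.7, 231.2]
ee_rot: [-0.0, 0.144, 0.99, -0.0]
force: [0.3, 0.4, -0.7]
grip_width: 0.351
```

move_arm(deltas=[[-2.6,-1.5,0,0,0,0],[-2.6,-1.5,0,0,0,0],[-2.6,-1.5,0,0,0,0],[-2.6,-1.5,0,0,0,0],[-2.6,-1.4,0,0,0,0],[-2.6,-1.4,0,0,0,0],[-2.4,-1.3,0,0,0,0],[-2.0,-1.1,0,0,0,0],[-1.2,-0.7,0,0,0,0],[0,0,0,0,0,0]])

```text
time_s: 2.1
eef_pos: [518.8, 120.7, 231.0]
ee_rot: [-0.0, 0.145, 0.989, -0.0]
force: [-0.7, 0.9, -0.5]
grip_width: 0.35
```

```bash
cat >> h.py <<'E'
from scipy.spatial.transform import Rotation as Ro
def tool():
    s=ctrl.sense();q=s["ee_rot"];R=Ro.from_quat([q[1],q[2],q[3],q[0]]);return s,np.array(s["eef_pos"]),R
def target(yaw=-9.8,tilt=0):
    # tool z down, tool y = case y; tilt tips top to -x
    Rc=Ro.from_euler("z",yaw,degrees=True)*Ro.from_euler("y",-tilt,degrees=True)
    return Rc*Ro.from_matrix(np.array([[-1,0,0],[0,1,0],[0,0,-1.]]).T)
def delta(p0,R0,p1,R1):
    return np.r_[R0.inv().apply(np.array(p1)-p0)/10,(R0.inv()*R1).as_rotvec(degrees=True)]
E
python3 - <<'E'
from h import *
s,p,R=tool();print(s["time_s"],p,s["joints"],s["grip_width"],s["force"])
print(np.round(delta(p,R,[533.5,95.3,215],target()),2))
E
```

```text
2.1 [518.75967413 120.66328437 230.96049713] [ 8.50501760e-03  3.30225232e-01  1.47488861e+00 -2.13754149e-04
  1.33699349e+00 -1.27174098e+00] 0.3504016994166479 [-0.72745233  0.92903711 -0.53513162]
[-2.14 -2.01  1.6  -0.02 -0.03 -6.84]
```

move_arm(deltas=[[-0.5,-0.4,0,0,0,0],[-0.8,-0.8,0,0,0,0],[-0.84,-0.81,0,0,0,0],[0,0,0.4,0,0,-2.3],[0,0,0.4,0,0,-2.3],[0,0,0.4,0,0,-2.24],[0,0,0.4,0,0,0],[0,0,0,0,0,0],[0,0,0,0,0,0],[0,0,0,0,0,0]])

```text
time_s: 3.1
eef_pos: [533.2, 96.7, 215.5]
ee_rot: [0.0, 0.085, 0.996, 0.0]
force: [1.0, 0.4, 0.2]
grip_width: 0.351
```

```bash
python3 - <<'E'
from h import *
s,p,R=tool();print(s["time_s"],p,s["grip_width"])
print(np.round(delta(p,R,[533.5,95.3,134],target()),2))
t=eyes.capture("top");c=eyes.capture("scene")
cv2.imwrite("pics/a.png",np.vstack([cv2.resize(t[90:190,100:260],None,fx=3.5,fy=3),cv2.resize(c[140:300,250:480],(560,290))]))
cv2.imwrite("pics/b.png",c)
E
```

```text
3.1 [533.23639997  96.67015001 215.53401807] 0.3508948071637913
[-0.05 -0.13  8.15  0.    0.02  0.08]
```

View pics/a.png

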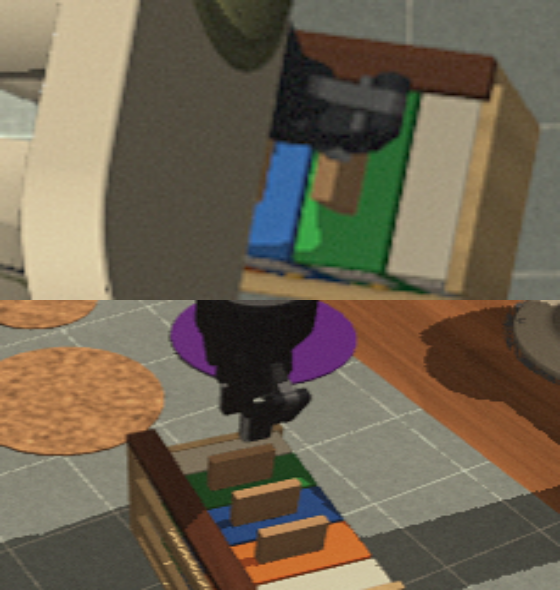

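The gripper hangs over the green fin (upper crop (340,180), lower crop (250,435)). Next I correct about 1.3 mm sideways and descend, slowing at the fin top.

move_arm(deltas=[[-0.05,-0.13,0,0,0,0],[0,0,0.5,0,0,0],[0,0,0.8,0,0,0],[0,0,0.8,0,0,0],[0,0,0.8,0,0,0],[0,0,0.8,0,0,0],[0,0,0.8,0,0,0],[0,0,0.7,0,0,0],[0,0,0,0,0,0],[0,0,0,0,0,0]])

```text
time_s: 4.2
eef_pos: [533.5, 95.3, 163.4]
ee_rot: [0.0, 0.084, 0.996, -0.0]
force: [-0.6, 0.6, -0.2]
grip_width: 0.354
```

```bash
python3 - <<'E'
from h import *
s,p,R=tool();print(s["time_s"],p,s["force"])
print(np.round(delta(p,R,[533.5,95.3,134],target()),2))
c=eyes.capture("scene")
cv2.imwrite("pics/c.png",cv2.resize(c[180:300,290:430],None,fx=5,fy=5,interpolation=cv2.INTER_CUBIC))
E
```

```text
4.2 [533.49059135  95.33577636 163.36147802] [-0.63953901  0.64259025 -0.22867331]
[-0.   -0.    2.94 -0.    0.01  0.11]
```

View pics/c.png

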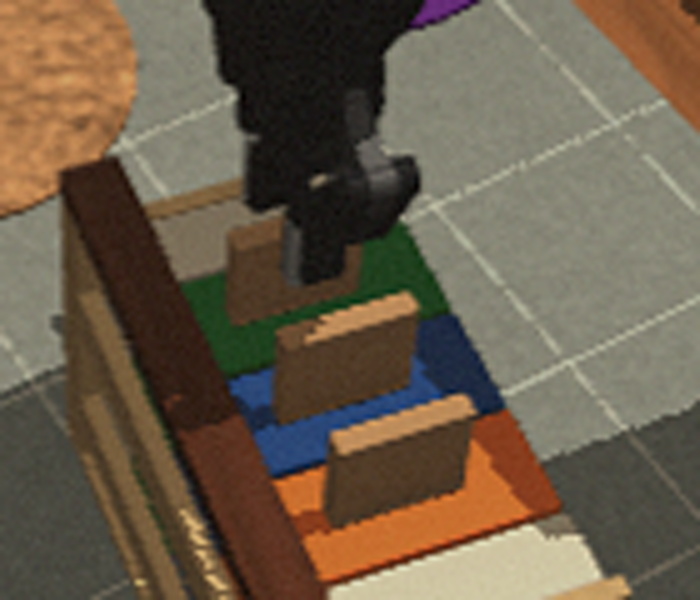

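The fingers straddle the green fin, with the near finger at crop (315,255) between the green and blue fins, and no contact force. Going down the rest, then closing.

move_arm(deltas=[[0,0,0.4,0,0,0],[0,0,0.5,0,0,0],[0,0,0.5,0,0,0],[0,0,0.5,0,0,0],[0,0,0.5,0,0,0],[0,0,0.3,0,0,0],[0,0,0.2,0,0,0],[0,0,0,0,0,0],[0,0,0,0,0,0],[0,0,0,0,0,0]])

```text
time_s: 5.25
eef_pos: [533.5, 95.3, 134.5]
ee_rot: [0.0, 0.084, 0.996, 0.0]
force: [0.7, -0.3, -0.5]
grip_width: 0.349
```

move_arm(deltas=[[0,0,0,0,0,0],[0,0,0,0,0,0],[0,0,0,0,0,0],[0,0,0,0,0,0],[0,0,0,0,0,0],[0,0,0,0,0,0],[0,0,0,0,0,0],[0,0,0,0,0,0],[0,0,0,0,0,0],[0,0,0,0,0,0]], grip=0, newtons=90)

```text
time_s: 6.25
eef_pos: [533.4, 95.4, 134.4]
ee_rot: [0.0, 0.084, 0.996, 0.0]
force: [0.6, 0.3, 1.4]
grip_width: 0.108
```

```bash
python3 - <<'E'
from h import *
s,p,R=tool();print(s["time_s"],p,s["grip_width"],s["force"])
# tip plan about lower front edge, tilt 27 in 20 rows, + lift 3 mm
Rc=Ro.from_euler("z",-9.8,degrees=True)
piv=np.array([533.5,95.3,10])+Rc.apply([-55,0,0])
rel=p-piv
p0,R0=p,target()
N=20
for i in range(1,N+1):
    th=28*i/N; q=Ro.from_rotvec(Rc.apply([0,-np.radians(th),0]))
    p1=piv+q.apply(rel)+np.array([0,0,3*min(1,i/5)]); R1=target(tilt=th)
    print(np.round(delta(p0,R0,p1,R1),2)); p0,R0=p1,R1
E
```

```text
6.25 [533.44709973  95.37303504 134.38358382] 0.10806796346931354 [0.64071938 0.32099482 1.3834962 ]
[ 0.31 -0.   -0.19 -0.   -1.4  -0.  ]
[ 0.3   0.   -0.19  0.   -1.4   0.  ]
[ 0.3  -0.   -0.19 -0.   -1.4   0.  ]
[ 0.3   0.   -0.19  0.   -1.4   0.  ]
[ 0.3  -0.   -0.19 -0.   -1.4   0.  ]
[ 0.31  0.   -0.13  0.   -1.4   0.  ]
[ 0.31 -0.   -0.13  0.   -1.4   0.  ]
[ 0.31  0.   -0.13 -0.   -1.4  -0.  ]
[ 0.31 -0.   -0.13  0.   -1.4   0.  ]
[ 0.31 -0.   -0.13  0.   -1.4  -0.  ]
[ 0.31 -0.   -0.13  0.   -1.4   0.  ]
[ 0.31  0.   -0.13 -0.   -1.4  -0.  ]
[ 0.31 -0.   -0.13 -0.   -1.4   0.  ]
[ 0.31 -0.   -0.13  0.   -1.4  -0.  ]
[ 0.31  0.   -0.13  0.   -1.4  -0.  ]
[ 0.31 -0.   -0.13  0.   -1.4   0.  ]
[ 0.31  0.   -0.13  0.   -1.4  -0.  ]
[ 0.31  0.   -0.13 -0.   -1.4  -0.  ]
[ 0.31 -0.   -0.13  0.   -1.4   0.  ]
[ 0.31 -0.   -0.13  0.   -1.4   0.  ]
```

The grip stopped at about 9.2 mm, which matches the 10 mm fin. Tipping about the lower front edge.

move_arm(deltas=[[0.31,0,-0.19,0,-1.4,0],[0.3,0,-0.19,0,-1.4,0],[0.3,0,-0.19,0,-1.4,0],[0.3,0,-0.19,0,-1.4,0],[0.3,0,-0.19,0,-1.4,0],[0.31,0,-0.13,0,-1.4,0],[0.31,0,-0.13,0,-1.4,0],[0.31,0,-0.13,0,-1.4,0],[0.31,0,-0.13,0,-1.4,0],[0.31,0,-0.13,0,-1.4,0]])

```text
time_s: 7.25
eef_pos: [501.4, 100.8, 146.9]
ee_rot: [0.122, 0.084, 0.989, -0.01]
force: [0.0, -0.3, -3.8]
grip_width: 0.104
```

move_arm(deltas=[[0.31,0,-0.13,0,-1.4,0],[0.31,0,-0.13,0,-1.4,0],[0.31,0,-0.13,0,-1.4,0],[0.31,0,-0.13,0,-1.4,0],[0.31,0,-0.13,0,-1.4,0],[0.31,0,-0.13,0,-1.4,0],[0.31,0,-0.13,0,-1.4,0],[0.31,0,-0.13,0,-1.4,0],[0.31,0,-0.13,0,-1.4,0],[0.31,0,-0.13,0,-1.4,0]])

```text
time_s: 8.25
eef_pos: [468.2, 106.4, 148.3]
ee_rot: [0.242, 0.082, 0.967, -0.02]
force: [0.2, 0.7, -3.6]
grip_width: 0.105
```

```bash
python3 - <<'E'
from h import *
s,p,R=tool();print(s["time_s"],p,s["grip_width"],s["force"],s["joints"])
c=eyes.capture("scene");t=eyes.capture("top")
cv2.imwrite("pics/d.png",cv2.resize(c[150:330,290:480],None,fx=3,fy=3,interpolation=cv2.INTER_CUBIC))
cv2.imwrite("pics/dt.png",cv2.resize(t[90:210,90:280],None,fx=3,fy=3,interpolation=cv2.INTER_CUBIC))
Rc=Ro.from_euler("z",-9.8,degrees=True)
for w in([-60,0,25],[0,0,150],[-40,0,150]):
    print(w,np.round(R.inv().apply(Rc.apply(w))/10,2))
E
```

```text
8.25 [468.22031135 106.44117822 148.25723484] 0.10464957344824773 [ 0.2253079   0.72499992 -3.59315985] [ 0.02935919  0.12139826  2.07186975 -0.2039548   0.47501269 -1.21331061]
[-60, 0, 25] [ 4.12  0.01 -5.03]
[0, 0, 150] [ -7.06   0.   -13.24]
[-40, 0, 150] [-3.530e+00  1.000e-02 -1.512e+01]
```

View pics/d.png

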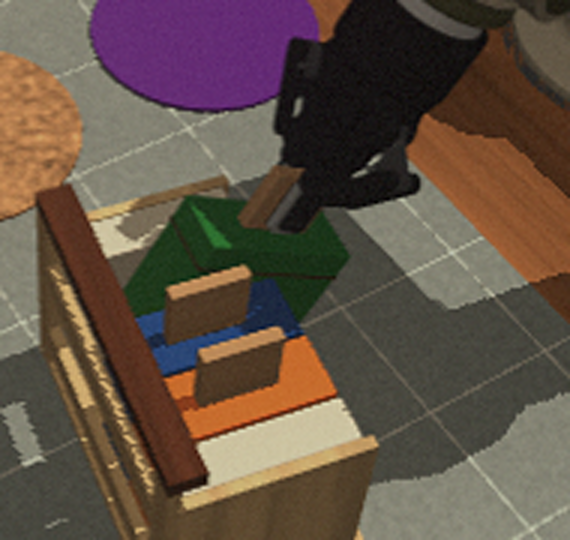

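View pics/dt.png

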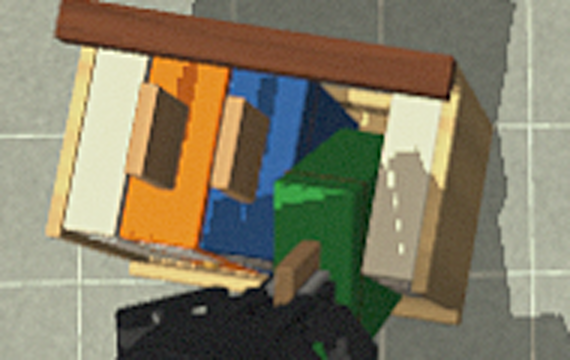

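The green case is tipped about 28° (crop (260,240)). Blue and orange have not moved, and the pivot foot is still in the rack. Now forward and up over the lip.

move_arm(deltas=[[0.34,0,-0.64,0,0,0],[0.34,0,-0.64,0,0,0],[0.34,0,-0.64,0,0,0],[0.34,0,-0.64,0,0,0],[0.34,0,-0.64,0,0,0],[-0.2,0,-1.25,0,0,0],[-0.2,0,-1.25,0,0,0],[-0.2,0,-1.25,0,0,0],[-0.2,0,-1.25,0,0,0],[-0.2,0,-1.25,0,0,0]])

```text
time_s: 9.35
eef_pos: [418.4, 115.0, 229.0]
ee_rot: [0.241, 0.082, 0.967, -0.02]
force: [0.4, -0.1, -5.0]
grip_width: 0.105
```

```bash
python3 - <<'E'
from h import *
s,p,R=tool();print(s["time_s"],p,s["grip_width"],s["force"],s["joints"])
Rc=Ro.from_euler("z",-9.8,degrees=True)
print(Rc.inv().apply(p-[533.5,95.3,0]))
c=eyes.capture("scene")
cv2.imwrite("pics/e.png",cv2.resize(c[130:330,290:500],None,fx=2.5,fy=2.5,interpolation=cv2.INTER_CUBIC))
p1=p+Rc.apply([-10,0,120]);print(np.round(delta(p,R,p1,R),2))
p1=[440,95,330];print(np.round(delta(p,R,p1,R),2))
E
```

```text
9.35 [418.39629931 114.9565923  228.96156369] 0.10472574144960604 [ 0.40616566 -0.14138419 -4.98993347] [ 0.06184311 -0.10673684  2.05645186 -0.16337708  0.72130605 -1.242833  ]
[-1.16769835e+02 -2.21981940e-01  2.28961564e+02]
[ -4.75   0.   -11.07   0.     0.     0.  ]
[-6.92 -1.6  -7.77  0.    0.    0.  ]
```

View pics/e.png

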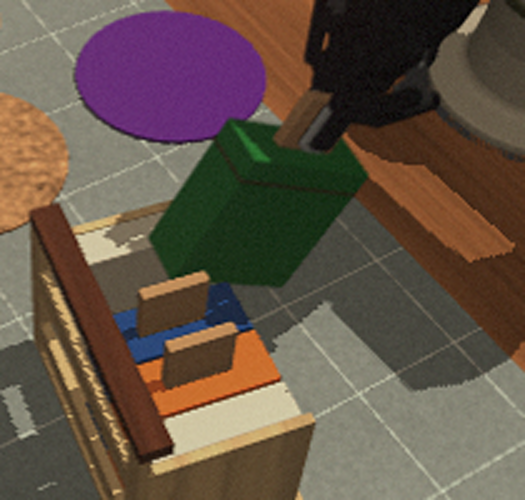

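Clear of the lip and rail, and the neighbours are still standing. Planning the rise, the return to upright and the transfer over the mat.

```bash
python3 - <<'E'
from h import *
s,p,R=tool()
def plan(p0,R0,p1,t0,t1,N):
    a=p0.copy();
    for i in range(1,N+1):
        b=p0+(np.array(p1)-p0)*i/N;R1=target(tilt=t0+(t1-t0)*i/N)
        print(np.round(delta(a,R0,b,R1),2));a,R0=b,R1
print("A");plan(p,R,[416,115,340],28,0,10)
print("B");a=np.array([416,115,340.]);
d=delta(a,target(),[547,-183,340],target());print(d, d/20)
E
```

```text
A
[-0.49 -0.01 -0.97  0.1   2.96  0.1 ]
[-0.44 -0.01 -1.    0.    2.8   0.  ]
[-0.39 -0.01 -1.02 -0.    2.8  -0.  ]
[-0.34 -0.01 -1.04  0.    2.8   0.  ]
[-0.29 -0.01 -1.05  0.    2.8  -0.  ]
[-0.24 -0.01 -1.07  0.    2.8   0.  ]
[-0.18 -0.01 -1.08 -0.    2.8   0.  ]
[-0.13 -0.01 -1.08  0.    2.8   0.  ]
[-0.08 -0.01 -1.09 -0.    2.8   0.  ]
[-0.03 -0.01 -1.09  0.    2.8   0.  ]
B
[-17.98108655 -27.13541094   0.           0.           0.
   0.        ] [-0.89905433 -1.35677055  0.          0.          0.          0.        ]
```

move_arm(deltas=[[-0.5,0,-0.97,0.1,2.8,0.1],[-0.44,0,-1.0,0,2.8,0],[-0.39,0,-1.02,0,2.8,0],[-0.34,0,-1.04,0,2.8,0],[-0.29,0,-1.05,0,2.8,0],[-0.24,0,-1.07,0,2.8,0],[-0.18,0,-1.08,0,2.8,0],[-0.13,0,-1.08,0,2.8,0],[-0.08,0,-1.09,0,2.8,0],[-0.03,0,-1.09,0,2.8,0]])

```text
time_s: 10.4
eef_pos: [416.5, 115.4, 337.9]
ee_rot: [-0.001, 0.086, 0.996, -0.0]
force: [-0.4, 0.1, -3.0]
grip_width: 0.105
```

move_arm(deltas=[[-0.3,-0.5,0,0,0,0],[-0.7,-1.0,0,0,0,0],[-0.9,-1.5,0,0,0,0],[-1.0,-1.6,0,0,0,0],[-1.0,-1.6,0,0,0,0],[-1.0,-1.6,0,0,0,0],[-1.0,-1.6,0,0,0,0],[-1.0,-1.6,0,0,0,0],[-1.0,-1.6,0,0,0,0],[-1.0,-1.6,0,0,0,0]])

```text
time_s: 11.4
eef_pos: [480.0, -41.3, 336.9]
ee_rot: [0.0, 0.086, 0.996, -0.001]
force: [-0.2, 0.4, -3.1]
grip_width: 0.109
```

move_arm(deltas=[[-1.0,-1.6,0,0,0,0],[-1.0,-1.6,0,0,0,0],[-1.0,-1.6,0,0,0,0],[-1.0,-1.6,0,0,0,0],[-1.0,-1.6,0,0,0,0],[-1.0,-1.5,0,0,0,0],[-1.0,-1.3,0,0,0,0],[-0.7,-0.9,0,0,0,0],[-0.3,-0.5,0,0,0,0],[0,0,0,0,0,0]])

```text
time_s: 12.4
eef_pos: [538.1, -174.1, 337.4]
ee_rot: [-0.0, 0.086, 0.996, -0.0]
force: [-0.0, -0.8, -3.1]
grip_width: 0.103
```

```bash
python3 - <<'E'
from h import *
s,p,R=tool();print(s["time_s"],p,s["grip_width"],s["force"],s["joints"])
print(np.round(delta(p,R,[547,-183,140],target()),2))
c=eyes.capture("scene");t=eyes.capture("top")
cv2.imwrite("pics/f.png",c);cv2.imwrite("pics/ft.png",t)
E
```

```text
12.4 [ 538.081643   -174.12802442  337.44809112] 0.10303980711324125 [-0.04961396 -0.75598058 -3.14941071] [-5.19719866e-01  3.60044651e-01  1.16131734e+00 -8.02442715e-04
  1.62047423e+00 -1.91852852e+00]
[-1.04 -0.71 19.74 -0.04 -0.03 -0.06]
```

View pics/f.png

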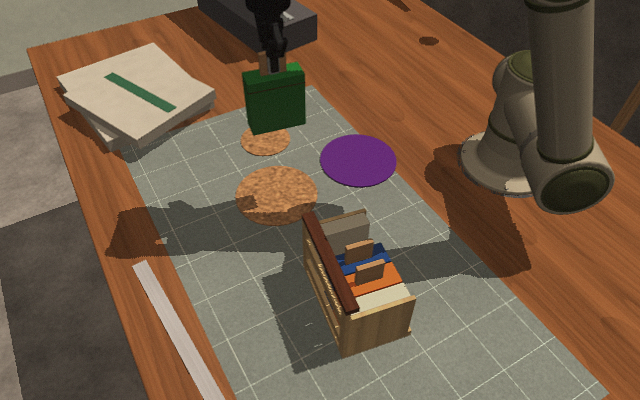

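View pics/ft.png

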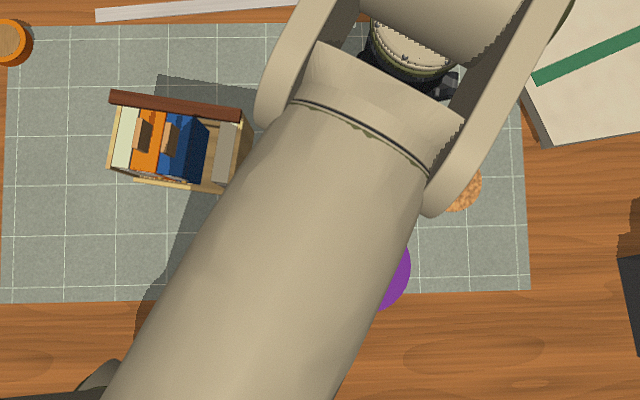

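The green case hangs in the hand (scene (275,100)) and blue and orange are standing. I correct sideways, lower to about 20 mm above the mat, and then check how upright it is.

move_arm(deltas=[[-0.5,-0.35,0,0,0,0],[-0.54,-0.36,0.6,0,0,0],[0,0,1.4,0,0,0],[0,0,2.0,0,0,0],[0,0,2.4,0,0,0],[0,0,2.4,0,0,0],[0,0,2.4,0,0,0],[0,0,2.0,0,0,0],[0,0,1.2,0,0,0],[0,0,0.6,0,0,0]])

```text
time_s: 13.5
eef_pos: [546.9, -182.4, 186.7]
ee_rot: [-0.001, 0.086, 0.996, -0.0]
force: [0.2, -0.3, -3.4]
grip_width: 0.106
```

move_arm(deltas=[[0,0,0.8,0,0,0],[0,0,0.8,0,0,0],[0,0,0.8,0,0,0],[0,0,0.6,0,0,0],[0,0,0.4,0,0,0],[0,0,0.2,0,0,0],[0,0,0,0,0,0],[0,0,0,0,0,0],[0,0,0,0,0,0],[0,0,0,0,0,0]])

```text
time_s: 14.5
eef_pos: [547.1, -182.5, 152.0]
ee_rot: [0.0, 0.086, 0.996, -0.0]
force: [0.3, 0.2, -3.7]
grip_width: 0.108
```

```bash
python3 - <<'E'
from h import *
s,p,R=tool();print(s["time_s"],p,s["force"])
c=eyes.capture("scene")
Rc=Ro.from_euler("z",-9.8,degrees=True);z0=p[2]-124.4
o=np.array([p[0],p[1],z0])
for n,v in dict(BL=[55,22,0],BR=[-55,22,0],TL=[55,22,120],TR=[-55,22,120],BB=[55,-22,0],TB=[55,-22,120],TFR=[-55,-22,120]).items():
    print(n,np.round((proj("scene",o+Rc.apply(v))[0]-[210,100])*5,0))
cv2.imwrite("pics/g.png",cv2.resize(c[100:220,210:350],None,fx=5,fy=5,interpolation=cv2.INTER_CUBIC))
print(np.round(delta(p,R,[547,-183,130],target()),2))
E
```

```text
14.5 [ 547.09562115 -182.54588724  152.03140599] [ 0.32643674  0.20997981 -3.69594388]
BL [229. 498.]
BR [463. 438.]
TL [205. 300.]
TR [458. 240.]
BB [204. 432.]
TB [178. 233.]
TFR [426. 176.]
[ 0.   -0.04  2.2  -0.05  0.03 -0.03]
```

View pics/g.png

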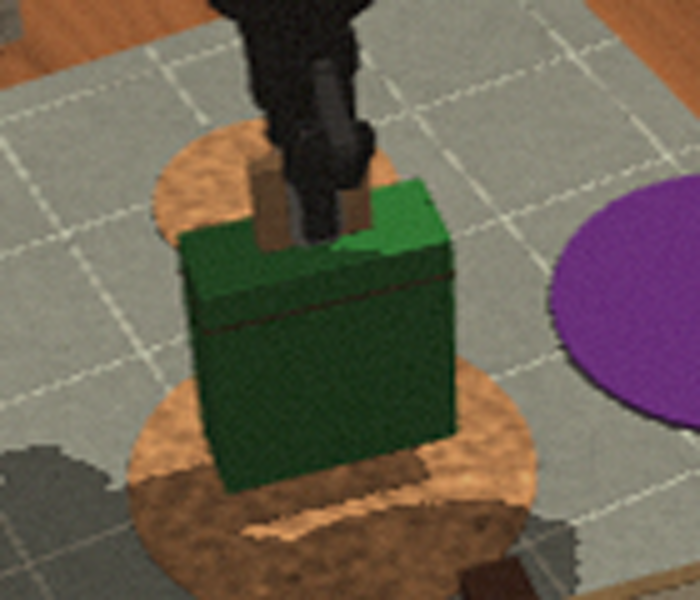

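The corners match an upright case within about 1°: foot corners at (227,492) and (455,434) against predicted (229,498) and (463,438). Lowering to contact.

move_arm(deltas=[[0,0,0.4,0,0,0],[0,0,0.5,0,0,0],[0,0,0.5,0,0,0],[0,0,0.4,0,0,0],[0,0,0.2,0,0,0],[0,0,0.1,0,0,0],[0,0,0.05,0,0,0],[0,0,0.05,0,0,0],[0,0,0,0,0,0],[0,0,0,0,0,0]])

```text
time_s: 15.55
eef_pos: [547.0, -182.5, 129.9]
ee_rot: [0.0, 0.086, 0.996, -0.0]
force: [0.8, -0.1, -3.8]
grip_width: 0.103
```

move_arm(deltas=[[0,0,0.05,0,0,0],[0,0,0.05,0,0,0],[0,0,0,0,0,0],[0,0,0,0,0,0],[0,0,0,0,0,0],[0,0,0,0,0,0],[0,0,0,0,0,0],[0,0,0,0,0,0],[0,0,0,0,0,0],[0,0,0,0,0,0]])

```text
time_s: 16.55
eef_pos: [547.0, -182.5, 128.8]
ee_rot: [-0.0, 0.086, 0.996, -0.0]
force: [-1.4, -0.0, -3.9]
grip_width: 0.107
```

move_arm(deltas=[[0,0,0.05,0,0,0],[0,0,0,0,0,0],[0,0,0,0,0,0],[0,0,0,0,0,0],[0,0,0,0,0,0],[0,0,0,0,0,0],[0,0,0,0,0,0],[0,0,0,0,0,0],[0,0,0,0,0,0],[0,0,0,0,0,0]])

```text
time_s: 17.55
eef_pos: [547.1, -182.6, 128.4]
ee_rot: [0.0, 0.086, 0.996, -0.0]
force: [-0.1, -0.1, -0.3]
grip_width: 0.103
```

move_arm(deltas=[[0,0,0.05,0,0,0],[0,0,0,0,0,0],[0,0,0,0,0,0],[0,0,0,0,0,0],[0,0,0,0,0,0],[0,0,0,0,0,0],[0,0,0,0,0,0],[0,0,0,0,0,0],[0,0,0,0,0,0],[0,0,0,0,0,0]])

```text
time_s: 18.55
eef_pos: [547.1, -182.5, 128.4]
ee_rot: [0.0, 0.086, 0.996, -0.001]
force: [-0.8, 1.6, 6.3]
grip_width: 0.104
```

The force rose from −3.9 to +6 N at 128.4 mm, so the foot is standing on the mat (expected 128.4). Opening to 30 mm, then straight up.

move_arm(deltas=[[0,0,0,0,0,0],[0,0,0,0,0,0],[0,0,0,0,0,0],[0,0,0,0,0,0],[0,0,0,0,0,0],[0,0,0,0,0,0],[0,0,0,0,0,0],[0,0,0,0,0,0],[0,0,0,0,0,0],[0,0,0,0,0,0]], grip=4.0)

```text
time_s: 19.55
eef_pos: [547.0, -182.5, 127.8]
ee_rot: [-0.0, 0.086, 0.996, -0.0]
force: [-0.3, 0.9, 0.0]
grip_width: 0.466
```

move_arm(deltas=[[0,0,-0.3,0,0,0],[0,0,-0.6,0,0,0],[0,0,-1.0,0,0,0],[0,0,-1.5,0,0,0],[0,0,-1.5,0,0,0],[0,0,-1.5,0,0,0],[0,0,-2.0,0,0,0],[0,0,-2.0,0,0,0],[0,0,-1.5,0,0,0],[0,0,-0.5,0,0,0]])

```text
time_s: 20.55
eef_pos: [547.4, -182.6, 254.3]
ee_rot: [0.002, 0.086, 0.996, -0.001]
force: [0.1, 0.3, 0.3]
grip_width: 0.467
```

move_arm(deltas=[[1,-1,-0.5,0,0,0],[2,-2,-1,0,0,0],[2,-2,-1,0,0,0],[2,-2,-1,0,0,0],[2,-2,-1,0,0,0],[2,-2,0,0,0,0],[1,-1,0,0,0,0],[0,0,0,0,0,0],[0,0,0,0,0,0],[0,0,0,0,0,0]])

```text
time_s: 21.55
eef_pos: [408.8, -279.6, 296.6]
ee_rot: [-0.0, 0.085, 0.996, -0.0]
force: [0.5, 0.2, -0.4]
grip_width: 0.466
```

```bash
python3 - <<'E'
from h import *
s,p,R=tool();print(s["time_s"],p,s["force"],abs(s["dq"]).max())
c=eyes.capture("scene");t=eyes.capture("top")
cv2.imwrite("pics/z.png",c)
cv2.imwrite("pics/zt.png",t)
cv2.imwrite("pics/z2.png",cv2.resize(c[100:220,210:350],None,fx=5,fy=5,interpolation=cv2.INTER_CUBIC))
Rc=Ro.from_euler("z",-9.8,degrees=True);o=np.array([547,-182.6,4])
for n,v in dict(BL=[55,22,0],BR=[-55,22,0],TL=[55,22,120],TR=[-55,22,120],TB=[55,-22,120],TFR=[-55,-22,120]).items():
    print(n,np.round((proj("scene",o+Rc.apply(v))[0]-[210,100])*5,0))
t0=cv2.imread("pics/top0.png")
for im in(t0,t):
    h=cv2.cvtColor(im,cv2.COLOR_BGR2HSV)
    for a,b in((100,125),(5,16)):
        m=((h[...,0]>a)&(h[...,0]<b)&(h[...,1]>150)&(h[...,2]>90)).astype(np.uint8);k=np.zeros_like(m);k[105:175,125:190]=m[105:175,125:190]
        c_=max(cv2.findContours(k,0,1)[0],key=cv2.contourArea);print(cv2.contourArea(c_),cv2.minAreaRect(plane("top",c_.reshape(-1,2).astype(float),130).astype(np.float32)))
E
```

```text
21.55 [ 408.81637013 -279.56476431  296.58667954] [ 0.53926009  0.2438329  -0.36612288] 0.005852229401538279
BL [234. 534.]
BR [464. 473.]
TL [211. 341.]
TR [460. 281.]
TB [184. 275.]
TFR [427. 218.]
902.5 ((538.4989013671875, 141.5948944091797), (42.86465835571289, 103.91050720214844), 80.04232025146484)
178.5 ((605.3886108398438, 161.69415283203125), (91.86107635498047, 14.777830123901367), 80.75578308105469)
912.0 ((538.3866577148438, 141.439453125), (43.18147277832031, 104.0478515625), 80.0014419555664)
206.0 ((599.666015625, 168.59268188476562), (102.44255065917969, 15.732152938842773), 89.05806732177734)
```

View pics/z.png

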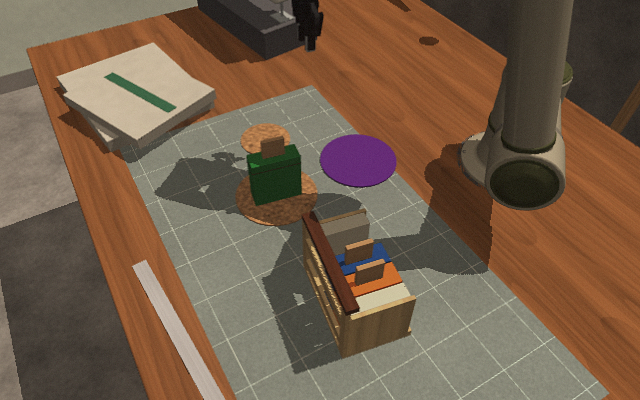

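View pics/z2.png

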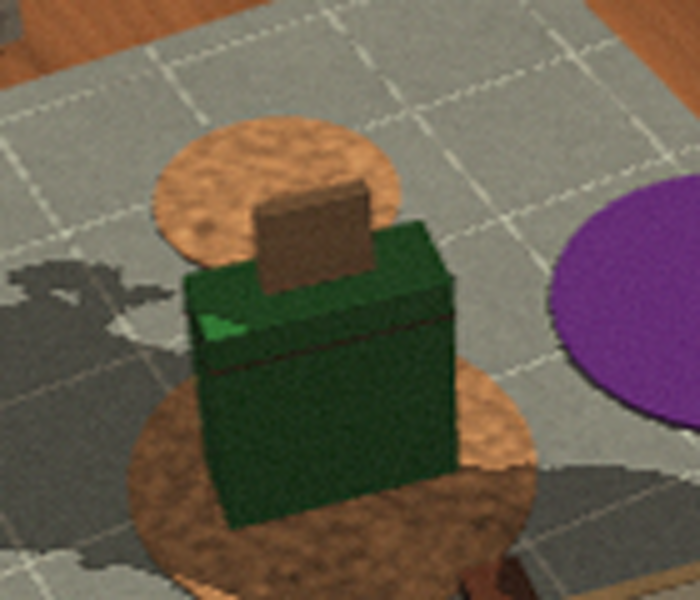

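View pics/zt.png

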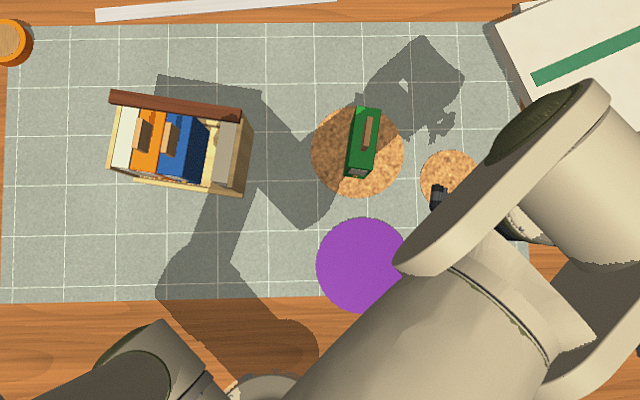

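The case stands upright, centred on the large cork mat (crop foot corners (230,525) and (458,470), against predicted (234,534) and (464,473)). The arm is clear of everything.

```bash
python3 -c "
from rig import order
print(order.finish_job())"
```

```text
the job is handed in; nothing more can be done
None
```

The job is handed in, at about 21.7 s on the robot's clock. I gripped the green case by its fin and tipped it about 28° about its lower front edge with its foot still in the rack. Then I lifted it over the lip, set it down under force control on the large cork mat and let go.

**Green case:** it stands upright within about 1–2°, and its centre is a few mm from the mat's centre. In the last scene view its corners lie within 2 pixels of the predicted ones.

**Blue case:** it measured within 0.2 mm of its start.

**Orange case:** the colour mask picked up other orange-brown areas in both pictures, so its numbers could not be used. By eye it stands in the same place in the top and scene views.

**Robot:** the arm is clear and at rest, and the force readings show only noise (under 1 N).

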